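# Dock the loose microphone in the free charging well

## Task

A wireless microphone has been left standing on the desk of this recording corner. Pick it up and stand it, foot down, in the empty well of the two-well charging dock, lowering it gently all the way to the bottom instead of letting it drop in, and let go. Leave the microphone that is already charging and the steel tumbler where they are.

Things in the scene. Friction and masses are not known exactly. Their poses are not given: they have to be found in the camera images.
- mic: the loose handheld microphone, standing on its foot on the desk. 130 mm tall: a dark round handle 40 mm in diameter from the foot up to 84 mm (foot edge bevelled 3 mm), then a bright metal head 54 mm in diameter with straight sides between 90 and 120 mm above the foot and a bevelled top. Weighs 0.2 to 0.4 kg, most of it in the handle. Grip it across the head. Origin: centre of the underside of the foot; z points up through the head.
- well (a point): centre of the mouth of the empty well, level with the top face of its grey charger block; z up. The dock is a pair of such blocks (each 110 x 112 mm, 120 mm from well centre to well centre along this point's y axis) on a low black base, fixed to the desk; block tops stand 68 mm above the desk. The well is a round black blind cup tapering from 62 mm across at the mouth to 50 mm at its flat floor, 50 mm below the mouth. The empty well may be the left or the right one.
- docked_mic: an identical microphone already standing in the other well, 120 mm from the empty well; its top is about 148 mm above the desk. Origin: centre of the underside of its foot; z up. Carry the loose one over or around it. To be left alone.
- tumbler: open steel drinking tumbler standing on the desk, 72 mm in diameter at the rim, 115 mm tall. Origin: centre of its underside; z up. To be left alone. (A black computer mouse, 36 mm high, also lies on the desk; mouse, tumbler and loose microphone stand in any order, at least 110 mm apart, centre to centre.)
Not all that is in view belongs to the job. What is shaped like the mic but orange is not meant.

How it is judged:
At the end, for the whole second after the job is handed in: The loose microphone stands at rest, released, foot down in the empty well: foot at least 40 mm below the well's mouth and within 15 mm of its axis, leaning less than 20 degrees (horizontal distance between mic and well below 0.015 m and z of mic in the frame of well below -0.04 m and angle between mic's own z axis and vertical below 0.35 rad and linear speed of mic below 0.03 m/s); the robot touches nothing.
It fails at once if the microphone is dropped into the well (moves faster than 0.6 m/s with its foot inside the well) (horizontal distance between mic and well below 0.02 m and z of mic in the frame of well below -0.005 m and linear speed of mic above 0.6 m/s).
It fails at once if the microphone already charging is moved by more than 30 mm (distance of docked_mic from where it was at the start of the episode above 0.03 m).
It fails at once if the tumbler is moved by more than 30 mm (distance of tumbler from where it was at the start of the episode above 0.03 m).
It also fails if it takes over 42 s, if anything falls off the work surface, if the arm or the gripper's body presses on something with over 40 N, if the wrist force passes 120 N, or if a joint passes its speed limit or range.

## Robot

A 7-joint arm with a two-finger parallel gripper is mounted at the origin on the work surface. World frame = base frame: x ahead of the robot, y to its left, z up, the work surface at z = 0. Lengths are in m, angles in rad, forces in N, time in s.
With the tool pointing down it reaches from about 0.4 to 0.9 m from the base axis. Payload 5.5 kg.
Tool frame: the origin (TCP) lies at the very end of the fingers, on their centre line; the grasp point (between the pads) lies 19 mm behind it; z points along the fingers, y is the direction in which the jaws open and shut (so a half turn about z gives the same grasp; the last joint's range is limited). The gripper opens to 92 mm and grips with 3 to 60 N. Pads are 19 mm wide; open, the fingers measure 130 mm over their backs; the gripper's body (75 mm by 190 mm) begins 47 mm behind the grasp point.
Start: joints at [-1.072, 0.501, -0.427, 1.55, 0.221, 1.138, -0.21], TCP at [0.152, 0.632, 0.227] pointing down, gripper open.
Joint ranges: [-2.88, 2.88], [-0.31, 2.03], [-1.54, 1.56], [0.2, 2.42], [-1.41, 4.55], [0.19, 2.02], [-2.57, 2.57]. Speed limits (rad/s): [2.57, 2.57, 3.14, 3.14, 3.14, 3.14, 3.14].

## Interface

Orientations are given as a unit quaternion [x, y, z, w].
In Python, from workcell import arm gives the robot as it stands.
- The arm moves only by the shell command python3 -m crank 'ROWS' [FORCE]. ROWS is JSON, a list of rows, each a list of 3 entries, a list of its own where there are three numbers: the shift along the tool's x, y, z in m, then the turn, a rotation vector about the tool's x, y, z in rad, then the finger opening in m, from 0 to 0.0918. A call has 1 to 20 rows; each row is the pose to reach, as a shift and turn from the pose measured when the call began, along the tool's axes at that moment; what a row does not reach only later rows make up. A row lasts 1/12 s, in which the tool goes at most 41.7 mm and 7.16 degrees, less where a joint would pass 70% of its speed; a pose out of reach is approached as far as the arm can. A call with a gripper value outside its range is refused whole. The fingers move at their own pace and stop on an object; FORCE is the grip in N (left out, the last holds). Time passes only in rows, so rows that repeat a pose let the fingers close. It gives the time, the measured TCP pose, the force and the opening at its end, in the units of the state.
- arm.read_state(): the state, without advancing time (a new reading comes with each control period).
- arm.capture(name): name is "side" or "top"; returns a dict with "pixels" (400x640x3 uint8, blue, green, red), "K" (3x3 intrinsics, pixels), "R" (3x3) and "t" (3): a world point X has camera coordinates R X + t. Camera axes: x right, y down, z forward; pixel columns grow to the right and rows downward; lengths in m; the calibration is good to about 2 mm. A picture is of the moment at which its call begins. There is no depth.
- arm.sign_off(): hands the job in, once; it reports no verdict.
The state is a dict: "t": time; "q": joint angles; "qvel": joint speeds; "effort": joint torques, N m; "eef_pos": TCP position; "eef_rot": TCP orientation; "force": force on the tool from outside, world axes, zero at the start; "moment": the same for the moment, N m; "finger_gap": finger opening in m.
Only numpy, scipy, OpenCV 4.12 (cv2) and the standard library are available. Lean on these libraries where they do the work, as an engineer would, in place of code of your own. Each camera call takes 0.05 s, during which the arm holds its last target.

## Working session

There is one attempt and no reset: what is moved stays moved. The work goes in short steps, Python scripts to look and compute and a shell command to move; the robot and the scene stay as the last step left them, time stands still between calls to the robot, and variables do not carry over. Pictures are saved under pics/ and viewed, and the job is handed in when it is done.

```bash
ls; mkdir -p pics
python3 - <<'E'
from workcell import arm
import cv2,numpy as np
s=arm.read_state()
print(s['t'],s['eef_pos'],s['eef_rot'],s['finger_gap'],s['force'])
for n in('side','top'):
    c=arm.capture(n); cv2.imwrite(f'pics/{n}0.png',c['pixels']); np.savez(f'{n}0.npz',**c)
    print(n,c['K'].round(1).tolist(),c['R'].round(4).tolist(),c['t'].round(4).tolist())
E
```

```text
pics
0.0 [0.15176237 0.63135353 0.22572756] [ 1.17603974e-01  9.93060148e-01 -9.12331924e-04 -1.28079455e-04] 0.09129613670509212 [-0.55158143  0.10772547 -0.1422332 ]
side [[463.9, 0.0, 316.6], [0.0, 463.9, 207.3], [0.0, 0.0, 1.0]] [[0.8046, -0.5936, -0.0161], [-0.3568, -0.4615, -0.8122], [0.4747, 0.6593, -0.5831]] [-0.4539, 0.2258, 1.1179]
top [[438.2, 0.0, 322.4], [0.0, 438.2, 194.2], [0.0, 0.0, 1.0]] [[-0.0126, -0.9999, -0.005], [-0.9822, 0.0133, -0.1871], [0.1872, 0.0026, -0.9823]] [-0.0289, 0.5578, 1.0642]
```

View pics/side0.png

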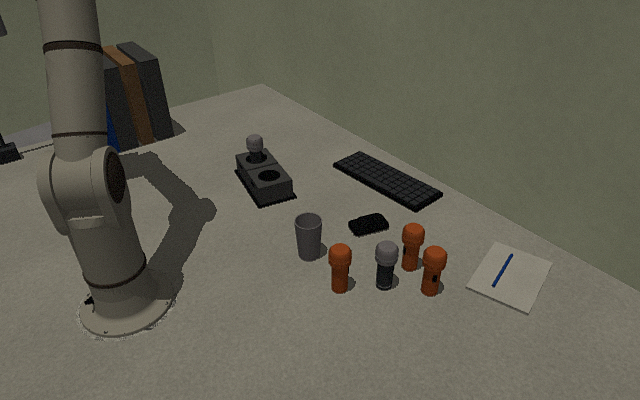

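View pics/top0.png

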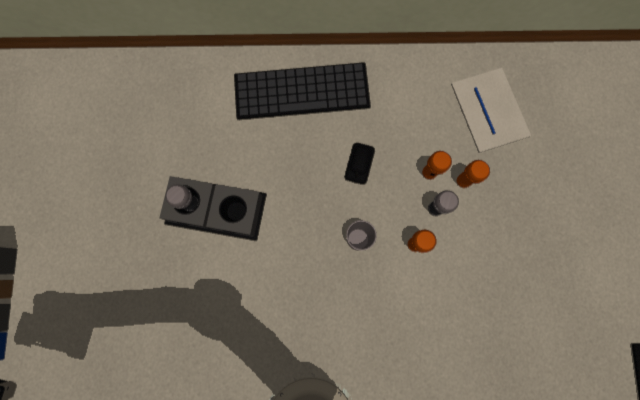

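```bash
cat > h.py <<'E'
import numpy as np,cv2
def load(n): return dict(np.load(n+'.npz'))
def cast(c,uv,z):
    d=c['R'].T@np.linalg.inv(c['K'])@np.array([uv[0],uv[1],1.]); o=-c['R'].T@c['t']
    return o+d*(z-o[2])/d[2]
def proj(c,X):
    p=c['K']@(c['R']@np.asarray(X,float)+c['t']); return p[:2]/p[2]
def tri(c1,u1,c2,u2):
    P=[c['K']@np.c_[c['R'],c['t']] for c in(c1,c2)]
    X=cv2.triangulatePoints(P[0],P[1],np.array(u1,float).reshape(2,1),np.array(u2,float).reshape(2,1))
    return (X[:3]/X[3]).ravel()
E
python3 - <<'E'
from h import *
t,s=load('top0'),load('side0')
for c,n,(x0,y0,x1,y1) in((t,'mic_t',(390,130,510,270)),(t,'dock_t',(150,165,280,250)),(s,'mic_s',(280,200,460,310)),(s,'dock_s',(220,120,310,215))):
    im=c['pixels'][y0:y1,x0:x1]; f=5 if x1-x0<150 else 4
    f=min(f,800//im.shape[1],600//im.shape[0])
    im=cv2.resize(im,None,fx=f,fy=f,interpolation=cv2.INTER_CUBIC); im=np.clip(im*1.6,0,255).astype('uint8'); print(n,f,im.shape)
    cv2.imwrite(f'pics/{n}.png',im)
print(proj(t,[.15,.63,.23]),proj(s,[.15,.63,.23]))
E
```

```text
mic_t 4 (560, 480, 3)
dock_t 5 (425, 650, 3)
mic_s 4 (440, 720, 3)
dock_s 5 (475, 450, 3)
[-11.76191161 383.91631048] [ 92.32675489 110.98107432]
```

View pics/mic_t.png

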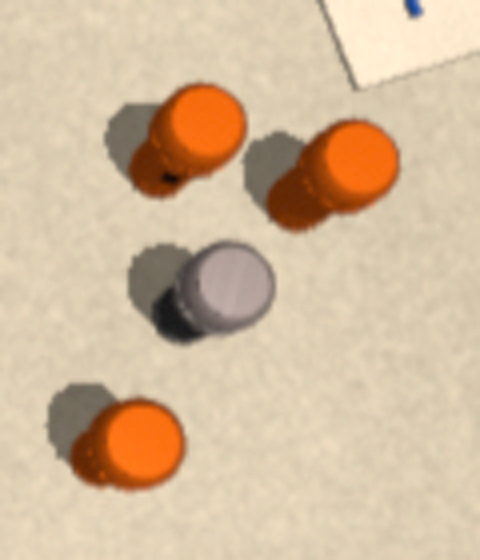

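View pics/dock_t.png

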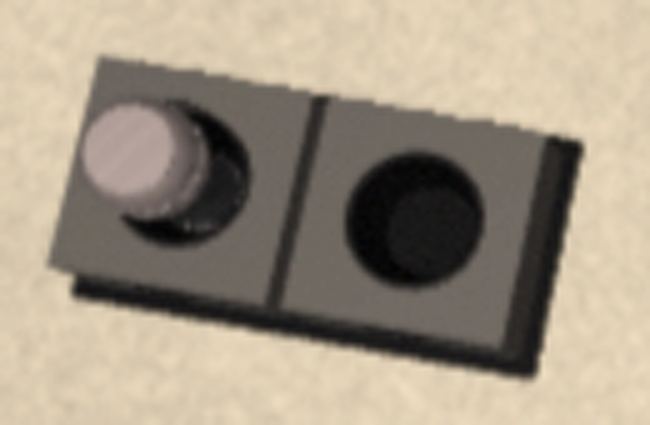

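View pics/mic_s.png

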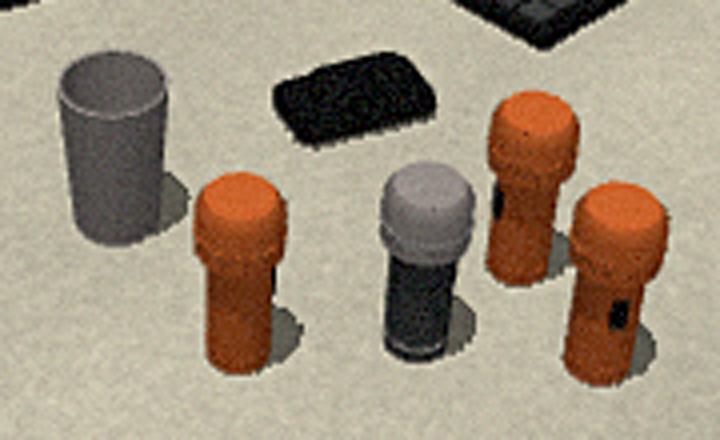

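View pics/dock_s.png

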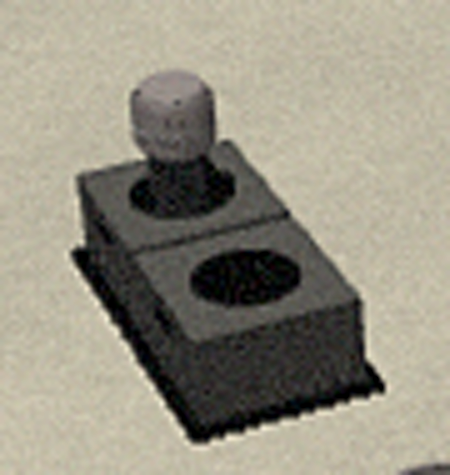

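The top view shows the loose grey mic at about (447,202), close to three orange decoys. The empty well is the right one, at about (233,209). The side view agrees: mic head at about (386,252), well at about (269,176). Next I'll measure these with masks.

```bash
cat > m.py <<'E'
from h import *
t,s=load('top0'),load('side0')
def blob(c,box,fn,name):
    x0,y0,x1,y1=box; f=4
    im=cv2.resize(cv2.GaussianBlur(c['pixels'],(3,3),0)[y0:y1,x0:x1],None,fx=f,fy=f,interpolation=cv2.INTER_LINEAR).astype(int)
    m=(fn(im)*255).astype('uint8')
    m=cv2.morphologyEx(m,cv2.MORPH_OPEN,np.ones((9,9))); m=cv2.morphologyEx(m,cv2.MORPH_CLOSE,np.ones((9,9)))
    cs,_=cv2.findContours(m,cv2.RETR_EXTERNAL,cv2.CHAIN_APPROX_NONE)
    cs=[k for k in cs if cv2.contourArea(k)>300]
    cv2.imwrite(f'pics/mask_{name}.png',m); out=[]
    for k in cs:
        h=cv2.convexHull(k); (x,y),(a,b),ang=cv2.fitEllipse(k)
        tf=lambda p:((np.array(p)+.5)/f-.5+[x0,y0])
        out.append((tf((x,y)),a/f,b/f,tf(k.reshape(-1,2))))
        print(name,out[-1][0].round(2),'axes',round(a/f,2),round(b/f,2))
    return out
mx=lambda im:im.max(2)
E
python3 - <<'E'
from m import *
print(t['pixels'][205,233],t['pixels'][205,215],t['pixels'][202,447],t['pixels'][210,470],t['pixels'][208,434],s['pixels'][175,270],s['pixels'][170,284],s['pixels'][254,386],s['pixels'][270,386])
wt=blob(t,(215,190,252,228),lambda i:mx(i)<36,'wt')
ws=blob(s,(254,165,286,186),lambda i:mx(i)<28,'ws')
ht=blob(t,(425,180,470,225),lambda i:(mx(i)-i.min(2)<25)&(i[...,0]>70),'ht')
ot=blob(t,(390,130,510,270),lambda i:(i[...,2]-i[...,0]>90)&(i[...,2]>140),'ot')
tt=blob(t,(335,210,385,258),lambda i:(mx(i)-i.min(2)<18),'tt')
W=cast(t,wt[0][0],.068); print('well top',W, 'side',cast(s,ws[0][0],.068),'tri',tri(t,wt[0][0],s,ws[0][0]) )
for o in ht+ot: print('head z.13/.12',cast(t,o[0],.13).round(4),cast(t,o[0],.12).round(4))
E
```

```text
[19 18 18] [61 65 69] [101 106 118] [114 130 141] [24 23 25] [4 5 2] [68 73 74] [65 66 72] [20 18 18]
wt [232.36 208.58] axes 26.03 27.32
ws [268.64 175.1 ] axes 10.64 21.47
ht [449.17 200.41] axes 19.41 22.81
ot [425.48 240.24] axes 16.51 17.22
ot [479.85 169.32] axes 15.3 16.35
ot [441.4  160.07] axes 15.33 16.19
tt [358.74 233.77] axes 29.63 35.03
well top [0.52088679 0.18933514 0.068     ] side [0.51754929 0.18721332 0.068     ] tri [0.52032494 0.19029413 0.06560003]
head z.13/.12 [ 0.5237 -0.3352  0.13  ] [ 0.5254 -0.3381  0.12  ]
head z.13/.12 [ 0.4307 -0.2741  0.13  ] [ 0.4315 -0.2764  0.12  ]
head z.13/.12 [ 0.5981 -0.4134  0.13  ] [ 0.6005 -0.4171  0.12  ]
head z.13/.12 [ 0.6222 -0.3231  0.13  ] [ 0.6249 -0.3259  0.12  ]
```

Run:
```python
from m import *
# bright head in top (excluding mat): mat saturation by R-B
p=t['pixels'].astype(int)
for r in(196,202,208): print(r,[(int(p[r,c,2]),int(p[r,c,2]-p[r,c,0])) for c in range(426,466,2)])
hs=blob(s,(368,232,404,272),lambda i:(i[...,0]>55)&(i[...,2]-i[...,0]<16)&(mx(i)<150),'hs')
body=blob(s,(368,232,404,295),lambda i:(mx(i)<32),'bs')
cands={'mic':cast(t,(447.9,201.5),.125)}
X=cands['mic'];print(X)
th=np.linspace(0,2*np.pi,60)
for c,n,(x0,y0,x1,y1) in((t,'ov_t',(415,175,475,225)),(s,'ov_s',(360,225,410,300))):
    f=8;im=cv2.resize(c['pixels'][y0:y1,x0:x1],None,fx=f,fy=f,interpolation=cv2.INTER_CUBIC);im=np.clip(im*1.6,0,255).astype('uint8')
    for z,rr,col in((.12,.027,(0,0,255)),(.09,.027,(0,255,0)),(.003,.02,(255,255,0))):
        q=np.array([proj(c,[X[0]+rr*np.cos(a),X[1]+rr*np.sin(a),z]) for a in th])
        cv2.polylines(im,[np.int32((q-[x0,y0]+.5)*f)],True,col,1)
    cv2.imwrite(f'pics/{n}.png',im)
```

```text
196 [(72, 14), (73, 15), (74, 14), (74, 14), (68, 12), (49, 6), (55, 7), (90, 13), (113, 16), (114, 16), (112, 14), (112, 15), (115, 16), (110, 14), (109, 14), (91, 13), (137, 27), (141, 27), (140, 28), (143, 28)]
202 [(70, 13), (70, 13), (63, 11), (29, 3), (57, 6), (51, 8), (66, 9), (108, 15), (117, 17), (116, 15), (116, 16), (119, 16), (113, 15), (113, 16), (114, 16), (110, 15), (93, 15), (141, 27), (138, 27), (141, 27)]
208 [(77, 15), (39, 6), (19, -1), (19, 1), (25, 1), (72, 8), (59, 8), (65, 9), (77, 10), (83, 11), (114, 15), (112, 15), (112, 15), (106, 14), (85, 12), (111, 20), (142, 28), (143, 28), (142, 28), (142, 28)]
hs [385.37 250.08] axes 21.19 25.11
bs [384.56 274.93] axes 17.02 22.9
[ 0.52193932 -0.33343039  0.125     ]
```

```bash
cd pics; python3 -c "
import cv2,numpy as np
a=cv2.imread('ov_t.png');b=cv2.imread('ov_s.png')
h=600;a2=np.zeros((h,a.shape[1],3),'uint8');a2[:a.shape[0]]=a
o=np.hstack([a2,b]);o=cv2.resize(o,None,fx=.9,fy=.9);print(o.shape);cv2.imwrite('ov1.png',o)"
```

```text
(540, 792, 3)
```

View pics/ov1.png

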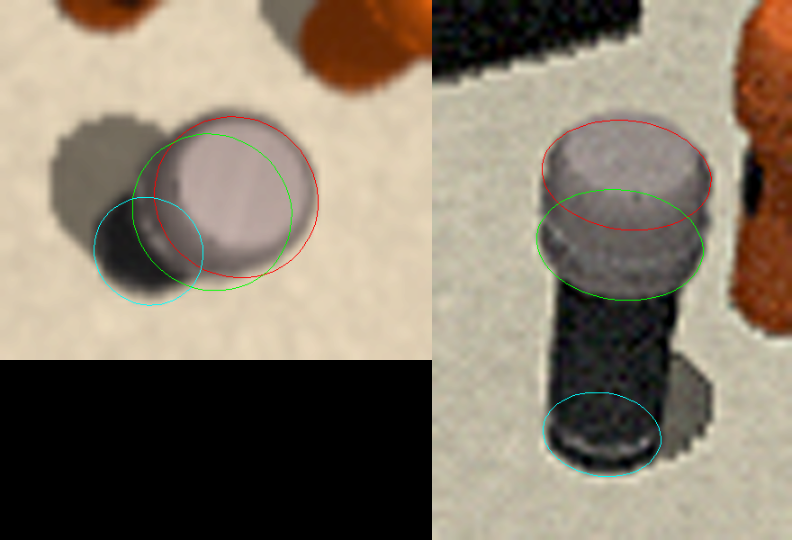

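The overlay fits to within about 2 mm. That puts the mic at about (0.5235, -0.333) and the well at about (0.520, 0.189). The jaw axis is at about 77° already, which clears the orange neighbours, so no turn is needed. Next I'll work out the shifts.

```bash
cat > go.py <<'E'
import sys
from workcell import arm
import numpy as np
from scipy.spatial.transform import Rotation as R
s=arm.read_state(); r=R.from_quat(s['eef_rot']); p=np.array(s['eef_pos'])
print('t',round(s['t'],2),'p',p.round(4),'gap',round(s['finger_gap'],4),'F',np.round(s['force'],1),'q',np.round(s['q'],2))
for a in sys.argv[1:]:
    X=np.array(eval(a),float); d=r.inv().apply(X-p); print(a,'->',d.round(4))
# turn to exact down w/ jaw axis at 76.5deg
ja=np.deg2rad(76.5); y=np.array([np.cos(ja),np.sin(ja),0]); z=np.array([0,0,-1.]); x=np.cross(y,z)
print('turn',(r.inv()*R.from_matrix(np.c_[x,y,z])).as_rotvec().round(4))
E
python3 go.py '[.5,.08,.28]' '[.5235,-.333,.23]'
```

```text
t 0.1 p [0.1517 0.6314 0.2258] gap 0.092 F [-0.2  0.5 -1.3] q [-1.07  0.5  -0.43  1.55  0.22  1.14 -0.21]
[.5,.08,.28] -> [-0.4674 -0.4549 -0.0534]
[.5235,-.333,.23] -> [-0.5867 -0.8509 -0.0027]
turn [-0.0018 -0.     -0.0001]
```

```bash
P='x'; python3 -m crank '[[[-0.2,-0.195,-0.04],[0,0,0],0.0915],[[-0.2,-0.195,-0.04],[0,0,0],0.0915],[[-0.2,-0.195,-0.04],[0,0,0],0.0915],[[-0.2,-0.195,-0.04],[0,0,0],0.0915],[[-0.2,-0.195,-0.04],[0,0,0],0.0915],[[-0.2,-0.195,-0.04],[0,0,0],0.0915],[[-0.2,-0.195,-0.04],[0,0,0],0.0915],[[-0.467,-0.455,-0.053],[0,0,0],0.0915],[[-0.467,-0.455,-0.053],[0,0,0],0.0915],[[-0.467,-0.455,-0.053],[0,0,0],0.0915],[[-0.467,-0.455,-0.053],[0,0,0],0.0915],[[-0.467,-0.455,-0.053],[0,0,0],0.0915],[[-0.467,-0.455,-0.053],[0,0,0],0.0915],[[-0.467,-0.455,-0.053],[0,0,0],0.0915],[[-0.467,-0.455,-0.053],[0,0,0],0.0915],[[-0.467,-0.455,-0.053],[0,0,0],0.0915],[[-0.467,-0.455,-0.053],[0,0,0],0.0915],[[-0.467,-0.455,-0.053],[0,0,0],0.0915]]'; python3 go.py '[.5235,-.333,.23]'
```

```text
t: 1.6
eef_pos: [0.5002, 0.0772, 0.2791]
eef_rot: [0.12, 0.993, -0.001, -0.0]
force: [-0.1, 0.2, -0.0]
finger_gap: 0.0915
t 1.6 p [0.5002 0.0772 0.2791] gap 0.0915 F [-0.1  0.2 -0. ] q [-0.16  0.16 -0.05  1.85  0.01  1.13  1.11]
[.5235,-.333,.23] -> [-0.1208 -0.3926  0.05  ]
turn [-0.0025 -0.0007 -0.006 ]
```

```bash
python3 -m crank '[[[-0.121,-0.393,0.05],[0,0,-0.006],0.0915],[[-0.121,-0.393,0.05],[0,0,-0.006],0.0915],[[-0.121,-0.393,0.05],[0,0,-0.006],0.0915],[[-0.121,-0.393,0.05],[0,0,-0.006],0.0915],[[-0.121,-0.393,0.05],[0,0,-0.006],0.0915],[[-0.121,-0.393,0.05],[0,0,-0.006],0.0915],[[-0.121,-0.393,0.05],[0,0,-0.006],0.0915],[[-0.121,-0.393,0.05],[0,0,-0.006],0.0915],[[-0.121,-0.393,0.05],[0,0,-0.006],0.0915],[[-0.121,-0.393,0.05],[0,0,-0.006],0.0915],[[-0.121,-0.393,0.05],[0,0,-0.006],0.0915],[[-0.121,-0.393,0.05],[0,0,-0.006],0.0915],[[-0.121,-0.393,0.05],[0,0,-0.006],0.0915],[[-0.121,-0.393,0.05],[0,0,-0.006],0.0915]]'; python3 go.py '[.5235,-.333,.09]'
python3 - <<'E'
from workcell import arm
import cv2,numpy as np
o=[]
for n in('side','top'):
    c=arm.capture(n); np.savez(f'{n}1.npz',**c)
    x0,y0,x1,y1=(290,140,490,310) if n=='side' else (370,110,570,280)
    o.append(cv2.resize(c['pixels'][y0:y1,x0:x1],None,fx=2,fy=2))
cv2.imwrite('pics/over1.png',np.clip(np.hstack(o)*1.5,0,255).astype('uint8'))
E
```

```text
t: 2.77
eef_pos: [0.5246, -0.3303, 0.2298]
eef_rot: [0.116, 0.993, -0.0, -0.001]
force: [0.2, 0.0, -1.0]
finger_gap: 0.0916
t 2.77 p [ 0.5246 -0.3303  0.2298] gap 0.0916 F [ 0.2  0.  -1. ] q [ 0.37  0.41  0.19  1.64 -0.09  1.09  1.93]
[.5235,-.333,.09] -> [ 0.0003 -0.0028  0.1398]
turn [-0.0006 -0.001   0.0036]
```

View pics/over1.png

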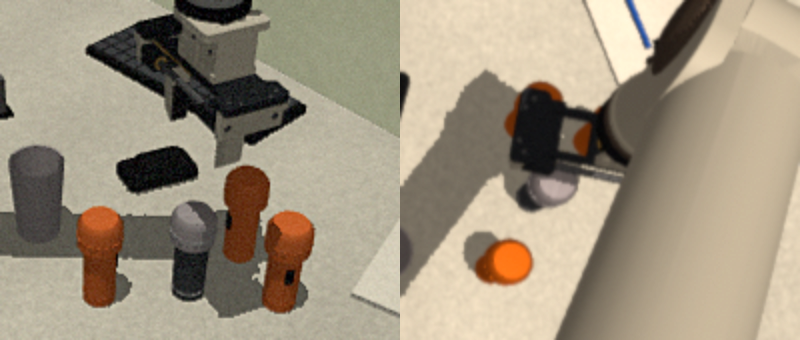

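The side view shows the open fingers straddling the region above the mic, with finger tips near (377,199) and (404,222). I'll check these against the projected TCP before going down.

Run:
```python
from h import *
s=load('side1')
for o in(-.046,0,.046): print(proj(s,np.array([.5246,-.3303,.2298])+o*np.array([.2334,.972,0])))
print(proj(s,[.5235,-.333,.12]))
```

```text
[401.05297298 220.96536036]
[389.99614936 209.32040042]
[379.66763746 198.44249267]
[386.86196657 248.32940849]
```

Finger tips match the projection. Now I'll descend, slowing towards the end.

```bash
python3 -m crank '[[[0,-0.003,0.02],[0,0,0],0.0915],[[0,-0.003,0.04],[0,0,0],0.0915],[[0,-0.003,0.06],[0,0,0],0.0915],[[0,-0.003,0.075],[0,0,0],0.0915],[[0,-0.003,0.09],[0,0,0],0.0915],[[0,-0.003,0.1],[0,0,0],0.0915],[[0,-0.003,0.11],[0,0,0],0.0915],[[0,-0.003,0.12],[0,0,0],0.0915],[[0,-0.003,0.13],[0,0,0],0.0915],[[0,-0.003,0.14],[0,0,0],0.0915],[[0,-0.003,0.14],[0,0,0],0.0915],[[0,-0.003,0.14],[0,0,0],0.0915]]'; python3 go.py '[.5235,-.333,.09]'
python3 - <<'E'
from workcell import arm
import cv2,numpy as np
o=[]
for n in('side','top'):
    c=arm.capture(n); np.savez(f'{n}2.npz',**c)
    x0,y0,x1,y1=(330,180,450,300) if n=='side' else (390,130,510,250)
    o.append(cv2.resize(c['pixels'][y0:y1,x0:x1],None,fx=3.3,fy=3.3,interpolation=cv2.INTER_CUBIC))
cv2.imwrite('pics/over2.png',np.clip(np.hstack(o)*1.6,0,255).astype('uint8'))
E
```

```text
t: 3.87
eef_pos: [0.5235, -0.3337, 0.0896]
eef_rot: [0.116, 0.993, -0.0, -0.001]
force: [-0.4, -0.8, 0.1]
finger_gap: 0.0914
t 3.87 p [ 0.5235 -0.3337  0.0896] gap 0.0914 F [-0.4 -0.8  0.1] q [ 0.4   0.58  0.17  1.75 -0.12  0.83  1.96]
[.5235,-.333,.09] -> [ 0.0001  0.0007 -0.0004]
turn [-0.001  -0.0015  0.0036]
```

View pics/over2.png

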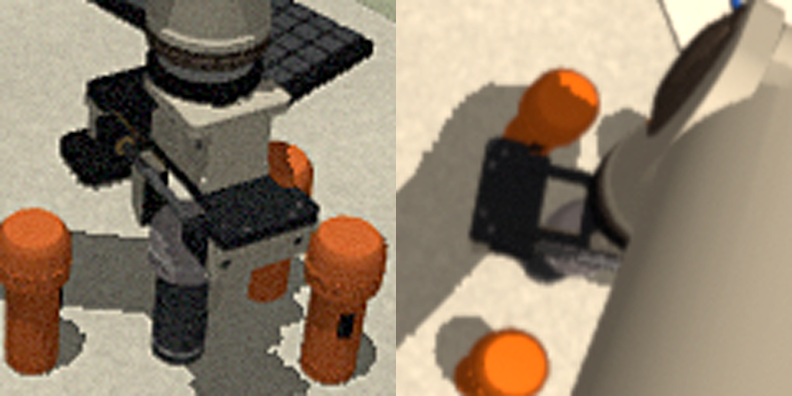

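The jaws straddle the mic head and nothing is touched (the forces are about 0 N). Closing at 30 N.

```bash
python3 -m crank '[[[0,0,0],[0,0,0],0.07],[[0,0,0],[0,0,0],0.06],[[0,0,0],[0,0,0],0.05],[[0,0,0],[0,0,0],0.045],[[0,0,0],[0,0,0],0.045],[[0,0,0],[0,0,0],0.045],[[0,0,0],[0,0,0],0.045],[[0,0,0],[0,0,0],0.045]]' 30; python3 go.py
```

```text
t: 4.63
eef_pos: [0.5243, -0.3341, 0.0908]
eef_rot: [0.116, 0.993, -0.001, 0.0]
force: [-0.0, 0.5, 1.0]
finger_gap: 0.0533
t 4.63 p [ 0.5243 -0.3341  0.0908] gap 0.0533 F [-0.   0.5  1. ] q [ 0.4   0.58  0.17  1.75 -0.12  0.83  1.96]
turn [-0.0015  0.0006  0.0036]
```

Gap is 53.3 mm against the 54 mm head, so it is gripped. Lifting.

```bash
python3 -m crank '[[[0,0,-0.005],[0,0,0],0.045],[[0,0,-0.012],[0,0,0],0.045],[[0,0,-0.025],[0,0,0],0.045],[[0,0,-0.04],[0,0,0],0.045],[[0,0,-0.055],[0,0,0],0.045],[[0,0,-0.07],[0,0,0],0.045],[[0,0,-0.085],[0,0,0],0.045],[[0,0,-0.1],[0,0,0],0.045],[[0,0,-0.115],[0,0,0],0.045],[[0,0,-0.13],[0,0,0],0.045],[[0,0,-0.142],[0,0,0],0.045],[[0,0,-0.154],[0,0,0],0.045],[[0,0,-0.162],[0,0,0],0.045],[[0,0,-0.165],[0,0,0],0.045],[[0,0,-0.165],[0,0,0],0.045]]'; python3 go.py '[.515,-.07,.255]' '[.520,.189,.255]'
python3 - <<'E'
from workcell import arm
import cv2,numpy as np
c=arm.capture('side'); np.savez('side3.npz',**c)
cv2.imwrite('pics/lift.png',np.clip(cv2.resize(c['pixels'][120:320,280:480],None,fx=2.5,fy=2.5)*1.6,0,255).astype('uint8'))
E
```

```text
t: 5.88
eef_pos: [0.5246, -0.3341, 0.2567]
eef_rot: [0.116, 0.993, -0.001, 0.001]
force: [-0.2, 0.2, -3.3]
finger_gap: 0.0532
t 5.88 p [ 0.5246 -0.3341  0.2567] gap 0.0532 F [-0.2  0.2 -3.3] q [ 0.37  0.39  0.2   1.61 -0.08  1.14  1.93]
[.515,-.07,.255] -> [0.0701 0.2548 0.0011]
[.520,.189,.255] -> [1.248e-01 5.080e-01 5.000e-04]
turn [-0.0018  0.002   0.0036]
```

View pics/lift.png

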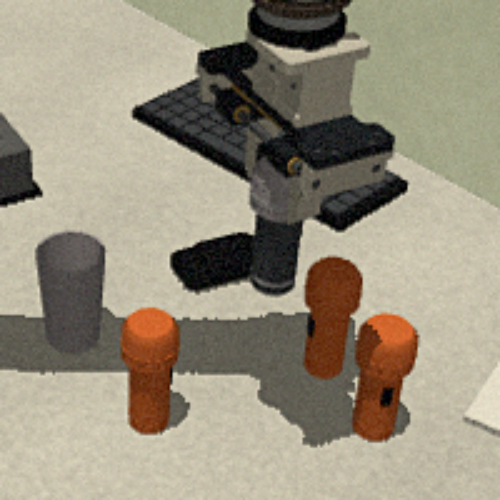

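The mic hangs upright in the jaws, with its foot near (389,235) in the side frame and a 3.3 N load. Carrying it over to the well.

```bash
python3 -m crank '[[[0.0025,0.01,0],[0,0,0],0.045],[[0.0075,0.03,0],[0,0,0],0.045],[[0.0135,0.055,0],[0,0,0],0.045],[[0.02,0.08,0],[0,0,0],0.045],[[0.026,0.105,0],[0,0,0],0.045],[[0.032,0.13,0],[0,0,0],0.045],[[0.038,0.155,0],[0,0,0],0.045],[[0.044,0.18,0],[0,0,0],0.045],[[0.05,0.205,0],[0,0,0],0.045],[[0.0565,0.23,0],[0,0,0],0.045],[[0.063,0.255,0],[0,0,0],0.045],[[0.069,0.28,0],[0,0,0],0.045],[[0.075,0.305,0],[0,0,0],0.045],[[0.081,0.33,0],[0,0,0],0.045],[[0.087,0.355,0],[0,0,0],0.045],[[0.0935,0.38,0],[0,0,0],0.045],[[0.0995,0.405,0],[0,0,0],0.045],[[0.105,0.425,0],[0,0,0],0.045],[[0.108,0.44,0],[0,0,0],0.045],[[0.11,0.447,0],[0,0,0],0.045]]'; python3 go.py '[.520,.189,.255]'
```

```text
t: 7.6
eef_pos: [0.5185, 0.1302, 0.2541]
eef_rot: [0.114, 0.994, -0.0, -0.001]
force: [-0.9, -0.3, -2.4]
finger_gap: 0.0533
t 7.6 p [0.5185 0.1302 0.2541] gap 0.0533 F [-0.9 -0.3 -2.4] q [-0.24  0.24 -0.06  1.82  0.02  1.09  1.03]
[.520,.189,.255] -> [ 0.0118  0.0576 -0.0009]
turn [-0.0009 -0.0015  0.0079]
```

```bash
python3 -m crank '[[[0.003,0.015,0],[0,0,0.008],0.045],[[0.007,0.035,0],[0,0,0.008],0.045],[[0.01,0.05,0],[0,0,0.008],0.045],[[0.012,0.0576,0],[0,0,0.008],0.045],[[0.012,0.0576,0.01],[0,0,0.008],0.045],[[0.012,0.0576,0.022],[0,0,0.008],0.045],[[0.012,0.0576,0.035],[0,0,0.008],0.045],[[0.012,0.0576,0.048],[0,0,0.008],0.045],[[0.012,0.0576,0.06],[0,0,0.008],0.045],[[0.012,0.0576,0.067],[0,0,0.008],0.045],[[0.012,0.0576,0.07],[0,0,0.008],0.045],[[0.012,0.0576,0.07],[0,0,0.008],0.045]]'; python3 go.py '[.520,.189,.107]'
python3 - <<'E'
from workcell import arm
import cv2,numpy as np
o=[]
for n in('side','top'):
    c=arm.capture(n); np.savez(f'{n}4.npz',**c)
    x0,y0,x1,y1=(210,90,330,220) if n=='side' else (150,140,290,270)
    o.append(cv2.resize(c['pixels'][y0:y1,x0:x1],None,fx=3,fy=3,interpolation=cv2.INTER_CUBIC))
cv2.imwrite('pics/over4.png',np.clip(np.hstack(o)*1.7,0,255).astype('uint8'))
E
```

```text
t: 8.6
eef_pos: [0.5192, 0.1881, 0.1831]
eef_rot: [0.118, 0.993, -0.001, -0.002]
force: [0.5, -0.3, -2.6]
finger_gap: 0.0535
t 8.6 p [0.5192 0.1881 0.1831] gap 0.0535 F [ 0.5 -0.3 -2.6] q [-0.32  0.35 -0.09  1.85  0.04  0.95  0.91]
[.520,.189,.107] -> [-0.0008  0.0012  0.0761]
turn [-0.0021 -0.0028 -0.0008]
```

View pics/over4.png

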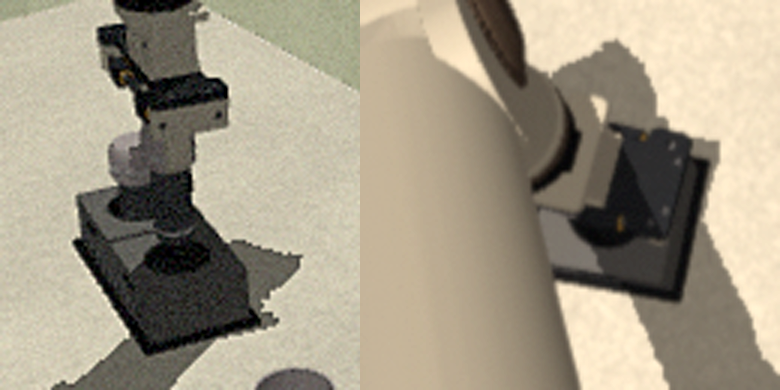

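Run:
```python
from h import *
c=load('side4'); x0,y0,x1,y1=230,120,300,195; f=8
im=np.clip(cv2.resize(c['pixels'][y0:y1,x0:x1],None,fx=f,fy=f,interpolation=cv2.INTER_CUBIC).astype(float)*2.2,0,255).astype('uint8')
th=np.linspace(0,2*np.pi,60)
for X,z,rr,col in(((.5192,.1881),.0955,.02,(255,255,0)),((.520,.189),.068,.031,(0,255,0))):
    q=np.array([proj(c,[X[0]+rr*np.cos(a),X[1]+rr*np.sin(a),z]) for a in th])
    cv2.polylines(im,[np.int32((q-[x0,y0]+.5)*f)],True,col,1)
cv2.imwrite('pics/ov4.png',im)
```

```text
(no output)
```

View pics/ov4.png

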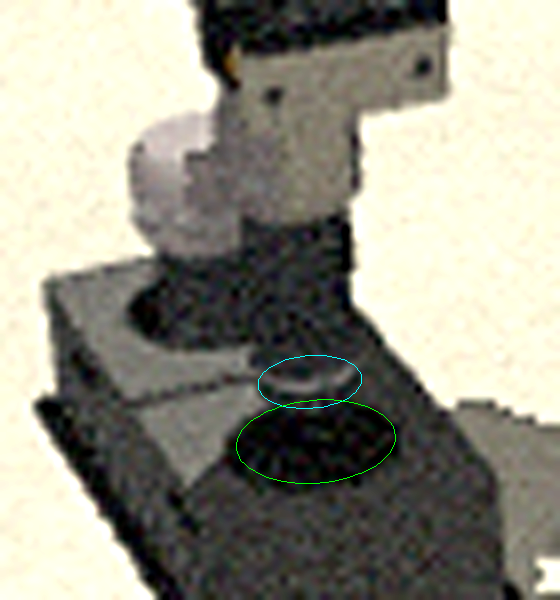

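Overlay agrees: the foot is centred over the mouth within about 2 mm. Contact with the floor is expected at TCP z of about 0.109. Lowering slowly to just above that.

```bash
python3 -m crank '[[[0,0.001,0.004],[0,0,0],0.045],[[0,0.001,0.008],[0,0,0],0.045],[[0,0.001,0.013],[0,0,0],0.045],[[0,0.001,0.018],[0,0,0],0.045],[[0,0.001,0.023],[0,0,0],0.045],[[0,0.001,0.028],[0,0,0],0.045],[[0,0.001,0.033],[0,0,0],0.045],[[0,0.001,0.038],[0,0,0],0.045],[[0,0.001,0.043],[0,0,0],0.045],[[0,0.001,0.048],[0,0,0],0.045],[[0,0.001,0.053],[0,0,0],0.045],[[0,0.001,0.058],[0,0,0],0.045],[[0,0.001,0.062],[0,0,0],0.045],[[0,0.001,0.065],[0,0,0],0.045],[[0,0.001,0.067],[0,0,0],0.045],[[0,0.001,0.067],[0,0,0],0.045]]'; python3 go.py '[.520,.189,.109]'
```

```text
t: 10.03
eef_pos: [0.5199, 0.1897, 0.117]
eef_rot: [0.118, 0.993, -0.0, -0.001]
force: [0.1, 0.6, -2.7]
finger_gap: 0.0534
t 10.03 p [0.5199 0.1897 0.117 ] gap 0.0534 F [ 0.1  0.6 -2.7] q [-0.33  0.44 -0.08  1.9   0.05  0.81  0.89]
[.520,.189,.109] -> [-0.0003 -0.0007  0.008 ]
turn [-0.001  -0.0016 -0.0003]
```

No wall contact yet (-2.7 N is just the mic's weight). I'll go down the rest of the way in 1 mm steps.

```bash
python3 -m crank '[[[0,0,0.001],[0,0,0],0.045],[[0,0,0.002],[0,0,0],0.045],[[0,0,0.003],[0,0,0],0.045],[[0,0,0.004],[0,0,0],0.045],[[0,0,0.005],[0,0,0],0.045],[[0,0,0.006],[0,0,0],0.045],[[0,0,0.007],[0,0,0],0.045],[[0,0,0.007],[0,0,0],0.045]]'; python3 go.py '[.520,.189,.109]'
```

```text
t: 10.7
eef_pos: [0.5198, 0.1897, 0.1098]
eef_rot: [0.118, 0.993, -0.0, -0.001]
force: [-0.8, -0.1, -3.0]
finger_gap: 0.0535
t 10.7 p [0.5198 0.1897 0.1098] gap 0.0535 F [-0.8 -0.1 -3. ] q [-0.33  0.45 -0.08  1.9   0.05  0.8   0.89]
[.520,.189,.109] -> [-0.0003 -0.0006  0.0008]
turn [-0.0011 -0.0017 -0.0003]
```

```bash
python3 -m crank '[[[0,0,0.0005],[0,0,0],0.045],[[0,0,0.001],[0,0,0],0.045],[[0,0,0.001],[0,0,0],0.045]]'; python3 go.py '[.520,.189,.109]'
```

```text
t: 10.95
eef_pos: [0.5199, 0.1897, 0.1088]
eef_rot: [0.118, 0.993, -0.0, -0.001]
force: [-0.5, -0.5, -2.7]
finger_gap: 0.0533
t 10.95 p [0.5199 0.1897 0.1088] gap 0.0533 F [-0.5 -0.5 -2.7] q [-0.33  0.45 -0.08  1.9   0.05  0.8   0.89]
[.520,.189,.109] -> [-0.0003 -0.0006 -0.0002]
turn [-0.0011 -0.0017 -0.0003]
```

```bash
python3 -m crank '[[[0,0,0.0005],[0,0,0],0.045],[[0,0,0.001],[0,0,0],0.045],[[0,0,0.001],[0,0,0],0.045]]'
```

```text
t: 11.2
eef_pos: [0.5203, 0.1896, 0.1087]
eef_rot: [0.118, 0.993, -0.0, -0.0]
force: [-1.2, -1.4, 4.3]
finger_gap: 0.0536
```

```bash
python3 -m crank '[[[0,0,0.0005],[0,0,0],0.045],[[0,0,0.001],[0,0,0],0.045],[[0,0,0.001],[0,0,0],0.045]]'
```

```text
t: 11.45
eef_pos: [0.5207, 0.1896, 0.1087]
eef_rot: [0.118, 0.993, -0.0, -0.0]
force: [-2.5, -0.9, 8.4]
finger_gap: 0.0534
```

The force flipped from -2.7 N to +8 N at TCP z of 0.1087, the expected floor height, so the foot is on the bottom. Releasing.

```bash
python3 -m crank '[[[0,0,-0.0005],[0,0,0],0.054],[[0,0,-0.0005],[0,0,0],0.056],[[0,0,-0.0005],[0,0,0],0.06],[[0,0,-0.0005],[0,0,0],0.066],[[0,0,-0.0005],[0,0,0],0.072],[[0,0,-0.0005],[0,0,0],0.078],[[0,0,-0.0005],[0,0,0],0.08],[[0,0,-0.0005],[0,0,0],0.08],[[0,0,-0.0005],[0,0,0],0.08]]' 10; python3 go.py
python3 - <<'E'
from workcell import arm
import cv2,numpy as np
o=[]
for n in('side','top'):
    c=arm.capture(n); np.savez(f'{n}5.npz',**c)
    x0,y0,x1,y1=(210,90,330,220) if n=='side' else (150,140,290,270)
    o.append(cv2.resize(c['pixels'][y0:y1,x0:x1],None,fx=3,fy=3,interpolation=cv2.INTER_CUBIC))
cv2.imwrite('pics/over5.png',np.clip(np.hstack(o)*1.7,0,255).astype('uint8'))
E
```

```text
t: 12.2
eef_pos: [0.5207, 0.1896, 0.1092]
eef_rot: [0.118, 0.993, -0.0, -0.0]
force: [0.0, 0.1, 0.2]
finger_gap: 0.0801
t 12.2 p [0.5207 0.1896 0.1092] gap 0.0801 F [0.  0.1 0.2] q [-0.33  0.45 -0.08  1.9   0.05  0.8   0.89]
turn [-0.0008 -0.0003 -0.0006]
```

View pics/over5.png

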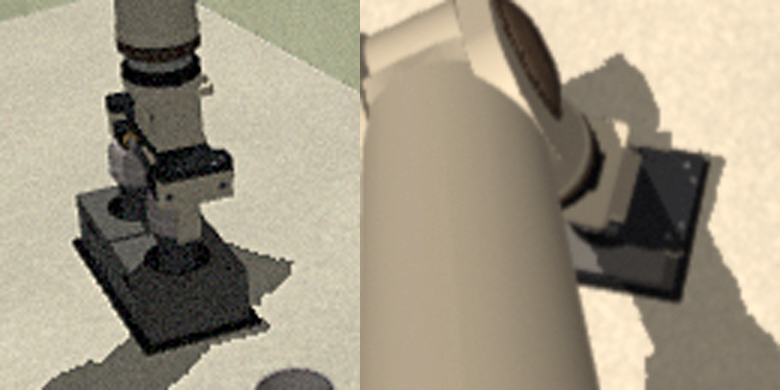

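The jaws are open, the forces read zero, and the mic stays in the well. Backing straight up, then aside so the cameras can see it.

```bash
python3 -m crank '[[[0,0,-0.005],[0,0,0],0.08],[[0,0,-0.015],[0,0,0],0.08],[[0,0,-0.03],[0,0,0],0.08],[[0,0,-0.045],[0,0,0],0.08],[[0,0,-0.06],[0,0,0],0.08],[[0,0,-0.08],[0,0,0],0.08],[[0,0,-0.1],[0,0,0],0.08],[[0,0,-0.12],[0,0,0],0.08],[[0,0,-0.14],[0,0,0],0.08],[[0,0,-0.16],[0,0,0],0.08],[[0,-0.03,-0.17],[0,0,0],0.08],[[0,-0.06,-0.17],[0,0,0],0.08],[[0,-0.1,-0.17],[0,0,0],0.08],[[0,-0.14,-0.17],[0,0,0],0.08],[[0,-0.18,-0.17],[0,0,0],0.08],[[0,-0.22,-0.17],[0,0,0],0.08],[[0,-0.26,-0.17],[0,0,0],0.08],[[0,-0.28,-0.17],[0,0,0],0.08],[[0,-0.28,-0.17],[0,0,0],0.08],[[0,-0.28,-0.17],[0,0,0],0.08]]'; python3 go.py
python3 - <<'E'
from workcell import arm
import cv2,numpy as np
for n in('side','top'):
    c=arm.capture(n); np.savez(f'{n}6.npz',**c); cv2.imwrite(f'pics/{n}6.png',c['pixels'])
from h import *
th=np.linspace(0,2*np.pi,60);o=[]
for n,(x0,y0,x1,y1) in(('side6',(225,115,305,215)),('top6',(150,155,270,255))):
    c=load(n);f=4;im=np.clip(cv2.resize(c['pixels'][y0:y1,x0:x1],None,fx=f,fy=f,interpolation=cv2.INTER_CUBIC).astype(float)*1.7,0,255).astype('uint8')
    for z in(.138,.108):
        q=np.array([proj(c,[.520+.027*np.cos(a),.189+.027*np.sin(a),z]) for a in th])
        cv2.polylines(im,[np.int32((q-[x0,y0]+.5)*f)],True,(0,255,0),1)
    o.append(im)
cv2.imwrite('pics/fin.png',np.hstack(o))
E
```

```text
t: 13.97
eef_pos: [0.4551, -0.0836, 0.2805]
eef_rot: [0.12, 0.993, -0.0, 0.001]
force: [0.8, 0.1, 0.2]
finger_gap: 0.0803
t 13.97 p [ 0.4551 -0.0836  0.2805] gap 0.0803 F [0.8 0.1 0.2] q [ 0.02  0.07  0.11  1.95 -0.01  1.11  1.46]
turn [-0.0001  0.0013 -0.004 ]
```

View pics/fin.png

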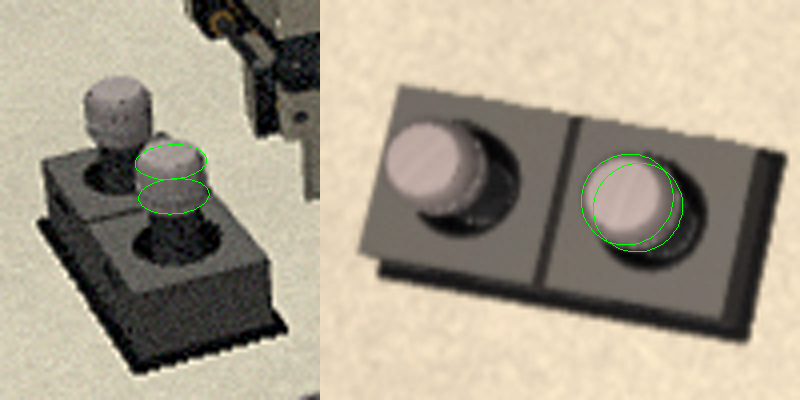

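View pics/top6.png

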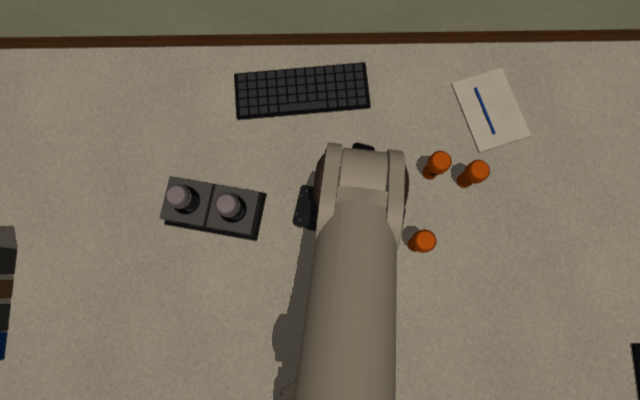

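The head rims sit on the predicted circles (side at about (268,158), top at about (229,206)), so the mic is upright at full depth and the docked one is unmoved. One check on the tumbler before signing off.

Run:
```python
from h import *
from workcell import arm
a,b=load('side0')['pixels'],load('side6')['pixels']
for n,(x0,y0,x1,y1) in dict(tumbler=(294,225,325,265),docked=(243,133,264,152)).items():
    T=a[y0:y1,x0:x1]; S=b[y0-12:y1+12,x0-12:x1+12]
    _,v,_,l=cv2.minMaxLoc(cv2.matchTemplate(S,T,cv2.TM_CCOEFF_NORMED)); print(n,'shift px',l[0]-12,l[1]-12,'score',round(v,2))
s=arm.read_state(); print(s['t'],s['force'],np.abs(s['qvel']).max())
arm.sign_off()
```

```text
tumbler shift px 0 0 score 0.82
docked shift px 0 0 score 0.98
14.0667 [0.44898245 0.55950536 0.56715839] 0.015245892377088382
the job is handed in; nothing more can be done
```

The loose microphone is standing foot down in the empty right-hand well, released, and I handed the job in at about 14 s of the 42 s allowed. I gripped it across the head, carried it over the tumbler and lowered it slowly, in 1 mm steps near the bottom, until the force showed floor contact at the expected depth.

- **Microphone:** in both views its head sits within a few millimetres of where a fully seated, upright mic should be.
- **Docked microphone and tumbler:** neither shifted in the side view. The tumbler match was weaker (0.82), and the arm hid it in the last top view.
- **Robot:** it was clear of everything, with forces below 1 N.
- **Disagreements:** the two cameras differed by about 4 mm on the well centre. I used the top view, and the mic went in without touching the walls.

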